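# Fit the inner shield to a power supply case and lift off its outer cover

## Task

First slide the open power supply case along the bench until it sits flush against both stop bars of the corner fixture. Then carry the nested pair of covers over by the inner shield's post, lower it (do not drop it) fully home on the case, and lift the outer cover alone by its two ears straight up, leaving the inner shield seated undisturbed and the case against the stops. Finish while still holding the outer cover level about 10 cm or more above where it sat, over the case; leave the other parts on the bench alone.

Things in the scene. Friction and masses are not known exactly. Their poses are not given: they have to be found in the camera images.
- fixture: Fixed L of two steel stop bars, 20 mm high, 15 mm thick. Origin: inside corner of the stop faces, at bench height. One face is x = 0, from y = 0 to -130 mm; the other is y = 0, from x = 0 to -95 mm. The case belongs at negative x and y: push it along the fixture's +x and +y. Home, its centre is at x = -50, y = -65 mm, sides parallel to the axes.
- case_rim (a point): Loose open-topped aluminium power supply case, about 0.6 kg, sliding with ordinary friction: 100 mm (x) by 130 mm (y), 45 mm high, walls 4 mm, electronics low inside. This point: centre of the open top at rim height, 45 mm above the bench, z up. It starts 20 to 40 mm short of each stop and turned up to 0.1 rad.
- post (a point): Upright post of the inner shield, 16 mm (x) by 20 mm (y), standing up through the outer cover's window to 40 mm above the cover's top face. This point: on its axis, 20 mm below its top, 40 mm above the plug's underside. The cover rests on the shield's flange, so lifting the post carries both. Fully home this point is 28 mm above case_rim.
- inner: Inner shield, black plastic, 0.2 kg; origin: centre of the plug's underside, axes as post. Flange 100 mm (x) by 130 mm (y), 4 mm thick, rests on the case rim; tapered plug 12 mm deep below it (70 x 100 mm at the bottom, 86 x 116 mm at the top) enters the case mouth (92 x 122 mm). Same after a half turn. Starts on the bench under the outer cover.
- ears (a point): Midway between the two upright ears of the outer cover, 15 mm above its top face; nested, 5 mm below post. Ears: 30 mm wide (x), 5 mm thick (y), 30 mm high above the top face, 56 mm over their outer faces along y, 46 mm between them. Grip both from outside, along y; the post stands between them, 10 mm higher.
- outer: Outer cover, aluminium, 0.22 kg; origin: centre of its skirt's bottom edge, axes as ears, top face 14 mm above. Lid 116 mm (x) by 146 mm (y), top plate 4 mm, skirt 10 mm below it hanging over the flange and the top 6 mm of the case with 5 mm free all round; window 24 mm (x) by 28 mm (y) round the post.
- coil: Bystander: copper ring coil, 44 mm across, 18 mm high, lying at the far side of the bench. Leave alone.
- block: Bystander: white terminal block 40 x 20 mm, 18 mm high, lying between the robot and the work. Leave alone.
- capacitor: Bystander: black cylinder 30 mm across, 35 mm high, standing between the robot and the work. Leave alone.
There are look-alikes about, which are no part of the job. What is shaped like the inner but blue is not meant. Leave any orange look-alike of the outer alone.

How it is judged (in metres and radians):
On the way, in this order (a step that is already met when the one before it is completed fails the run):
1. the case is flush against both stops (within 3 mm and 0.03 rad) (x of case_rim in the frame of fixture between -0.053 and -0.047 m and y of case_rim in the frame of fixture between -0.068 and -0.062 m and angle between the x axis of case_rim and the x axis of fixture, either way round below 0.03 rad), for 0.2 s.
2. the nested covers are lifted together off the bench (z of ears in the frame of post between -0.01 and 0 m and height (world z) of inner above 0.03 m), for 0.2 s.
3. the nested covers are fully home on the case (z of post in the frame of case_rim between 0.0255 and 0.0305 m and x of post in the frame of case_rim between -0.006 and 0.006 m and y of post in the frame of case_rim between -0.006 and 0.006 m and angle between the z axis of post and the z axis of case_rim, either way round below 0.05 rad and angle between the x axis of post and the x axis of case_rim, either way round below 0.1 rad and z of ears in the frame of post between -0.01 and 0 m), for 0.2 s.
At the end, for the whole second after the job is handed in: Case flush against both stops (4 mm, 0.04 rad); inner shield fully seated in it (height 2.5 mm, sideways 6 mm, level); outer cover held at rest by the gripper alone, clear of the shield, at least 80 mm above its nested place, level within 0.15 rad, within 50 mm sideways of the case centre (x of case_rim in the frame of fixture between -0.054 and -0.046 m and y of case_rim in the frame of fixture between -0.069 and -0.061 m and angle between the x axis of case_rim and the x axis of fixture, either way round below 0.04 rad and z of post in the frame of case_rim between 0.0255 and 0.0305 m and x of post in the frame of case_rim between -0.006 and 0.006 m and y of post in the frame of case_rim between -0.006 and 0.006 m and angle between the z axis of post and the z axis of case_rim, either way round below 0.05 rad and angle between the x axis of post and the x axis of case_rim, either way round below 0.1 rad and z of ears in the frame of post above 0.075 m and horizontal distance between ears and case_rim below 0.05 m and angle between ears's own z axis and vertical below 0.15 rad and contact force between the fingers and outer above 1 N and contact force between the fingers and inner below 0.2 N and contact force between outer and inner below 0.1 N and linear speed of outer below 0.03 m/s and linear speed of inner below 0.02 m/s); the arm keeps its last pose, push and grip.
It fails at once if the two covers come apart anywhere but with the inner shield seated on the case, or the shield is disturbed once they are apart (z of ears in the frame of post above 0.012 m and not (z of post in the frame of case_rim between 0.0255 and 0.0305 m and x of post in the frame of case_rim between -0.006 and 0.006 m and y of post in the frame of case_rim between -0.006 and 0.006 m and angle between the z axis of post and the z axis of case_rim, either way round below 0.05 rad and angle between the x axis of post and the x axis of case_rim, either way round below 0.1 rad)).
It fails at once if the inner shield is dropped (falls faster than 0.4 m/s out of the grip) (linear speed of inner above 0.4 m/s and contact force between the fingers and inner below 0.1 N).
It fails at once if another part on the bench is moved by more than 15 mm (distance of any of coil, block, capacitor from where it was at the start of the episode above 0.015 m).
It also fails if it takes over 72 s, if anything falls off the work surface, if the arm or the gripper's body presses on something with over 40 N, if the wrist force passes 120 N, or if a joint passes its speed limit or range.

## Robot

A 6-joint arm with a two-finger parallel gripper is mounted at the origin on the work surface. World frame = base frame: x ahead of the robot, y to its left, z up, the work surface at z = 0. Lengths are in mm, angles in rad, forces in N, time in s.
With the tool pointing down it reaches from about 275 to 1000 mm from the base axis. Payload 8.4 kg.
Tool frame: the origin (TCP) lies between the finger pads; the fingertips stand 11 mm ahead of it and the grasp point (between the pads) lies 8 mm behind it; z points along the fingers, y is the direction in which the jaws open and shut (so a half turn about z gives the same grasp; the last joint's range is limited). The gripper opens to 85 mm and grips with 20 to 120 N. Pads are 22 mm wide; open, the fingers measure 114 mm over their backs; the gripper's body (76 mm by 85 mm) begins 54 mm behind the grasp point. The pads swing forward as they close: fully open they stand 13 mm farther back than shut.
Start: joints at [-1.161, 0.353, 1.633, -0, 1.155, -0.002], TCP at [250.161, -572.754, 242.281] pointing down, gripper open.
Joint ranges: [-2.63, 2.63], [-0.92, 2.1], [0.06, 2.66], [-1.3, 4.44], [0, 2.69], [-3.02, 3.02]. Speed limits (rad/s): [2.22, 2.22, 2.79, 3.14, 3.14, 3.14].

## Interface

Orientations are given as [roll, pitch, yaw] about the fixed x, y, z axes, in that order (R = Rz(yaw) Ry(pitch) Rx(roll)).
In Python, from rig import r, eyes gives the robot as it stands. The module is installed in compiled form; this text tells all that it offers.
- The arm moves only by the tool servo_tool, never from a script. Its argument "rows" is a list of rows, each a list of 3 entries, a list of its own where there are three numbers: the shift along the world's x, y, z in cm, then the turn about the world's z in rad, then the finger opening in cm, from 0 to 8.54. A call has 1 to 5 rows; each row shifts and turns the commanded pose from where the row before left it; what a row does not reach is not made up. A row lasts 1/12 s, in which the tool goes at most 41.7 mm and 7.16 degrees, less where a joint would pass 70% of its speed; a pose out of reach is approached as far as the arm can. A call is refused whole if a number of a shift passes 4.17 or a number of a turn 0.125, either way. A call with a gripper value outside its range is refused whole. The fingers move at their own pace and stop on an object; "squeeze" is the grip in N (left out, the last holds). Time passes only in rows, so rows that do not move let the fingers close. It gives the time, the measured TCP pose, the force and the opening at its end, in the units of the state.
- r.sense(): the state, without advancing time (a new reading comes with each control period).
- eyes.grab_frame(name): name is "side" or "top" or "wrist"; returns a dict with "frame" (420x560x3 uint8, red, green, blue), "depth" (420x560 float32, mm along the optical axis (not along the pixel's ray), 0 where there is no reading), "vertical_fov" (degrees; the focal length in pixels is half the picture's height over the tangent of half this angle, whatever the lens; pixels are square), "cx", "cy" (the principal point, pixels), "camera_from_world" (4x4, takes a point from world to camera coordinates); the wrist camera has in their place "hand_eye" (4x4, takes a point from camera to tool coordinates, whose origin is the TCP and whose axes are the flange's). Camera axes: x right, y down, z forward; pixel columns grow to the right and rows downward; lengths in mm; the calibration is good to about 2 mm. A picture is of the moment at which its call begins: read the wrist's pose just before it.
- r.sign_off(): hands the job in, once; it reports no verdict.
The state is a dict: "clock": time; "qpos": joint angles; "qvel": joint speeds; "joint_efforts": joint torques, N m; "eef_pos": TCP position; "tcp_rot": TCP orientation; "contact_force": force on the tool from outside, world axes, zero at the start; "wrist_torque": the same for the moment, N m; "opening": opening from 0.0 (shut) to 1.0 (fully open).
Only numpy, scipy, OpenCV 4.12 (cv2) and the standard library are available. Lean on these libraries where they do the work, as an engineer would, in place of code of your own. Each camera call takes 0.05 s, during which the arm holds its last target.

## Working session

There is one attempt and no reset: what is moved stays moved. The work goes in short steps, Python scripts to look and compute and a tool call to move; the robot and the scene stay as the last step left them, time stands still between calls to the robot, and variables do not carry over. Pictures are saved under pics/ and viewed, and the job is handed in when it is done.

Besides the shell and the picture viewer there is one more tool, called after "Call:" as a command line: name --argument value ..., lists and objects as JSON in quotes. servo_tool: Moves the arm, as the interface text tells. Its arguments: {"type":"object","properties":{"rows":{"type":"array"},"squeeze":{"type":"number"}},"required":["rows"]}

```bash
mkdir -p pics; cat > h.py <<'E'
import numpy as np, cv2
from rig import r, eyes
def grab(name,tag):
    s=r.sense(); d=eyes.grab_frame(name)
    cv2.imwrite(f'pics/{tag}.png',d['frame'][:,:,::-1])
    np.savez(f'pics/{tag}.npz',pos=s['eef_pos'],rot=s['tcp_rot'],**{k:v for k,v in d.items()})
    return s,d
def world(d,s=None):
    H,W=d['depth'].shape
    f=H/2/np.tan(np.radians(float(d['vertical_fov']))/2)
    v,u=np.mgrid[0:H,0:W]; z=d['depth'].astype(float)
    P=np.stack([(u-d['cx'])/f*z,(v-d['cy'])/f*z,z,np.ones_like(z)],-1)
    if 'hand_eye' in d:
        from scipy.spatial.transform import Rotation as R
        T=np.eye(4);T[:3,:3]=R.from_euler('xyz',s['tcp_rot']).as_matrix();T[:3,3]=s['eef_pos']
        M=T@d['hand_eye']
    else: M=np.linalg.inv(d['camera_from_world'])
    Q=(P@M.T)[...,:3]; Q[z<=0]=np.nan
    return Q
E
python3 - <<'E'
from h import *
print(r.sense())
for n in ['top','side']:
    s,d=grab(n,n+'0'); print({k:v for k,v in d.items() if k not in('frame','depth')})
    Q=world(d); np.save(f'pics/{n}0_Q.npy',Q)
E
```

```text
{'clock': 0.0, 'qpos': array([-1.16141414e+00,  3.53666767e-01,  1.63412674e+00, -7.50308608e-06,
        1.15522551e+00, -2.32394861e-03]), 'qvel': array([-0.00123592,  0.00095891, -0.00144138, -0.00084545, -0.0004807 ,
       -0.00049108]), 'joint_efforts': array([ 1.76167785e-03, -6.05240679e+01, -3.42063868e+01, -9.36107085e-05,
        9.11832409e-03, -5.64731715e-05]), 'eef_pos': array([ 249.96440486, -572.3290101 ,  241.55321968]), 'tcp_rot': array([-3.14016629e+00,  3.54534915e-06,  4.11709172e-01]), 'contact_force': array([-0.09306156, -0.13283237, -0.41542286]), 'wrist_torque': array([-0.00198704,  0.01214756, -0.06688516]), 'opening': 1.0031643908654786}
{'vertical_fov': 49.874912229987444, 'cx': 282.81941072608765, 'cy': 216.74497223137396, 'camera_from_world': array([[ 6.70096564e-03, -9.99729068e-01, -2.22909857e-02,
        -8.87279759e+01],
       [-9.97458985e-01, -5.10131905e-03, -7.10601801e-02,
         4.90633501e+02],
       [ 7.09272142e-02,  2.27105158e-02, -9.97222925e-01,
         9.78774128e+02],
       [ 0.00000000e+00,  0.00000000e+00,  0.00000000e+00,
         1.00000000e+00]])}
{'vertical_fov': 48.983655675412834, 'cx': 281.9394142999347, 'cy': 207.78883090601454, 'camera_from_world': array([[ 9.89033194e-01, -1.47519321e-01,  7.16872289e-03,
        -4.95242092e+02],
       [-9.73048149e-02, -6.87351183e-01, -7.19777830e-01,
         5.20220613e+00],
       [ 1.11108567e-01,  7.11186615e-01, -6.94167476e-01,
         1.01115932e+03],
       [ 0.00000000e+00,  0.00000000e+00,  0.00000000e+00,
         1.00000000e+00]])}
```

View pics/top0.png

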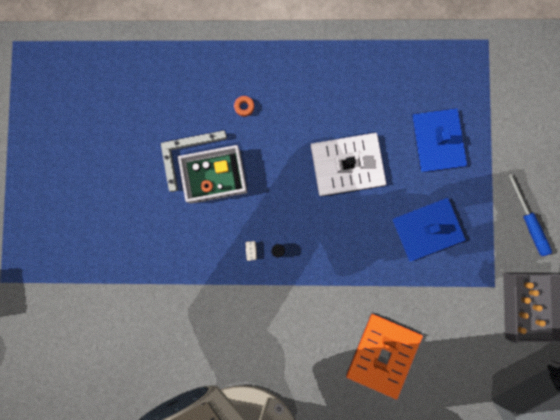

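View pics/side0.png

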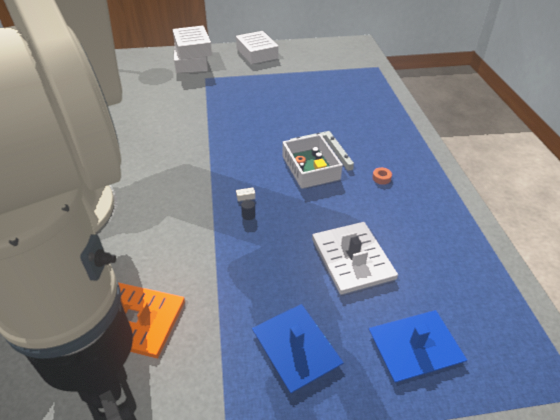

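The top view shows the fixture corner near (163,143), the case at (213,173), and the white nested covers at (348,163). The coil is at (244,105), the block at (251,251) and the capacitor at (279,251). Next I'll measure these.

```bash
python3 - <<'E'
from h import *
d=np.load('pics/top0.npz'); Q=world(d); I=d['frame'].astype(int)
v,u=np.mgrid[0:420,0:560]
def box(u0,v0,u1,v1): return (u>=u0)&(u<=u1)&(v>=v0)&(v<=v1)
z=Q[...,2]
def rect(m,name):
    p=Q[m][:,:2].astype(np.float32); 
    (c,s,a)=cv2.minAreaRect(p); print(name,m.sum(),'c',np.round(c,1),'size',np.round(s,1),'ang',a, np.radians(a),'z',np.nanmedian(z[m]))
print('bench',np.nanmedian(z[box(60,60,140,120)]),np.nanmedian(z[box(280,200,300,230)]))
rect(box(170,135,255,210)&(z>39)&(z<52),'case')
rect(box(155,125,230,150)&(z>14)&(z<26)&(I.min(-1)>110),'bars')
b=box(150,120,235,200)&(z>14)&(z<26)&(I.min(-1)>100)
rect(box(300,120,395,205)&(z>14)&(z<27)&(I.min(-1)>120),'cover')
rect(box(300,120,395,205)&(z>45)&(z<75),'top stuff')
m=box(300,120,395,205)&(z>32); print(np.nanmax(z[box(300,120,395,205)]))
out=np.hstack([cv2.resize(d['frame'][120:210,150:260,::-1],None,fx=3.6,fy=5,interpolation=2) if 0 else cv2.resize(d['frame'][115:215,150:250,::-1],(400,400)),cv2.resize(d['frame'][115:215,300:400,::-1],(400,400))])
cv2.imwrite('pics/zoom0.png',out)
for n,bb in dict(coil=(230,90,260,120),block=(243,238,260,263),cap=(268,240,292,262)).items():
    m=box(*bb)&(z>10); print(n,np.nanmean(Q[m],0),m.sum(), np.nanmax(z[m]))
for k in range(150,260,6): print(k,np.round(z[165,k],0),end=';')
E
```

```text
bench 1.7517951947045276 1.6760079696111347
case 479 c [583.7  69.8] size [101.  130.4] ang 11.120914459228516 0.19409657314618228 z 45.46750442795667
bars 448 c [660.2 116.4] size [ 20.4 145. ] ang 11.180854797363281 0.19514272940139266 z 20.627493096734383
cover 3161 c [ 609.6 -228. ] size [116.7 146.6] ang 9.716330528259277 0.16958195893016434 z 20.810260526542947
top stuff 163 c [ 609.1 -227.7] size [30.1 56.1] ang 9.30105972290039 0.16233411608924325 z 53.66886890860792
64.73751922113388
coil [741.44742206   4.57579809  18.38858599] 242 23.675053315440096
block [417.1319224  -15.13714272  18.43053103] 168 23.571595042021272
cap [417.91716457 -74.6760235   35.33015379] 146 41.12094073030619
150 4.0;156 1.0;162 0.0;168 20.0;174 -1.0;180 46.0;186 7.0;192 27.0;198 25.0;204 26.0;210 9.0;216 29.0;222 24.0;228 7.0;234 20.0;240 43.0;246 3.0;252 1.0;258 -0.0;
```

View pics/zoom0.png

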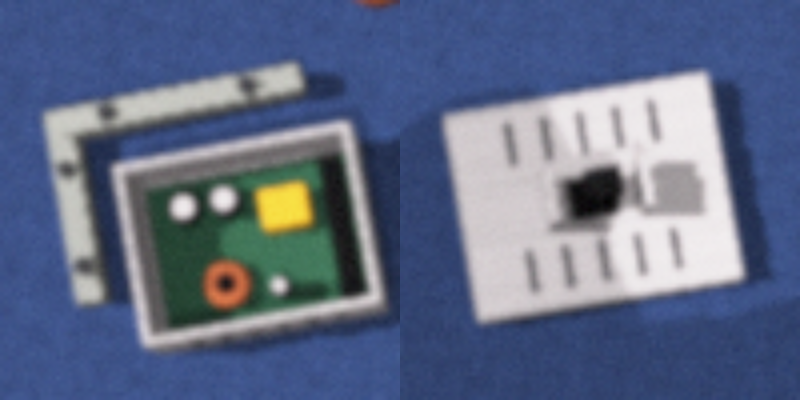

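```bash
cat >> h.py <<'E'
def box(u0,v0,u1,v1):
    v,u=np.mgrid[0:420,0:560]; return (u>=u0)&(u<=u1)&(v>=v0)&(v<=v1)
def poly_of(pose,pl):
    x,y,a=pose;c,s=np.cos(a),np.sin(a);pl=np.asarray(pl,float)
    return np.stack([x+c*pl[:,0]-s*pl[:,1],y+s*pl[:,0]+c*pl[:,1]],1)
E
python3 - <<'E'
from h import *
from scipy.optimize import minimize
L=np.array([[0,0],[0,-130],[15,-130],[15,15],[-95,15],[-95,0]],float)
def local(p,q):
    c,s=np.cos(q[2]),np.sin(q[2]);d=p-q[:2];return np.stack([c*d[:,0]+s*d[:,1],-s*d[:,0]+c*d[:,1]],1)
for n,bb in(('top',(155,120,235,195)),('side',(315,125,360,175))):
    d=np.load(f'pics/{n}0.npz');Q=world(d);z=Q[...,2];I=d['frame'].astype(int)
    m=box(*bb)&(z>16)&(z<25)
    p=Q[m][:,:2]
    # outlier: keep not in case area
    def cost(q):
        l=local(p,q);x,y=l.T
        a=np.maximum.reduce([-x,x-15,-130-y,y-15]);b=np.maximum.reduce([-y,y-15,-95-x,x-15])
        o=np.minimum(a,b)  # outside dist
        return np.mean(np.minimum(np.abs(o.clip(0)),6)) + 0.02*np.mean(np.minimum(np.minimum(abs(x-7.5),abs(y-7.5)),20)) 
    best=min((minimize(cost,[x,y,a],method='Nelder-Mead',options=dict(maxiter=4000,xatol=.01,fatol=1e-5)) for x in(640,655) for y in(130,145) for a in(.15,.2)),key=lambda r:r.fun)
    print(n,m.sum(),best.x,best.fun)
    q=best.x;l=local(p,q)
    A=(l[:,1]<-8)&(abs(l[:,0]-7.5)<14); B=(l[:,0]<-8)&(abs(l[:,1]-7.5)<14)
    for k,nm,ax in((A,'x bar',0),(B,'y bar',1)):
        t=l[k][:,1-ax];w=l[k][:,ax]
        print(nm,k.sum(),'slope',np.polyfit(t,w,1),'pct',np.percentile(w,[1,5,50,95,99]),'t',np.percentile(t,[1,99]))
E
```

```text
top 1111 [6.43933079e+02 1.71437629e+02 1.94229660e-01] 2.232018499422463
x bar 376 slope [-4.19386848e-03  7.03543175e+00] pct [-0.44437803  0.54554782  7.1270407  14.5322283  15.07919428] t [-128.34638905   -8.96085818]
y bar 265 slope [1.10214657e-03 7.29996462e+00] pct [-0.090727    0.41031441  7.24522466 14.28102186 15.25705175] t [-94.17981577  -8.62257033]
side 419 [6.40326382e+02 1.70596501e+02 1.90992229e-01] 2.418319394475062
x bar 205 slope [-0.00814015  6.04275814] pct [-0.38047341  0.08696035  6.37996148 14.758301   15.42661242] t [-129.38263577  -10.37881434]
y bar 15 slope [-0.16155452  6.46850966] pct [ 1.23435997  1.88636221  9.29972949 15.06213187 15.5643101 ] t [-24.86684629  -8.69233987]
```

Call:
servo_tool --rows '[[[1.5,3.8,0],-0.04,0],[[1.5,3.8,0],-0.04,0],[[1.5,3.8,0],-0.04,0],[[1.5,3.8,0],-0.04,0],[[1.5,3.8,0],-0.057,0]]' --squeeze 40

```text
clock: 0.52
eef_pos: [325.2, -380.8, 241.9]
tcp_rot: [-3.141, 0.0, 0.192]
contact_force: [0.8, 0.6, 0.1]
opening: 0.299
```

Call:
servo_tool --rows '[[[1.5,3.8,0],0,0],[[1.5,3.8,0],0,0],[[1.5,3.8,0],0,0],[[1.5,3.8,0],0,0],[[1.5,3.8,0],0,0]]'

```text
clock: 0.93
eef_pos: [400.2, -190.8, 242.3]
tcp_rot: [3.142, -0.0, 0.194]
contact_force: [0.9, -0.2, -0.1]
opening: 0.001
```

Call:
servo_tool --rows '[[[1.5,3.8,0],0,0],[[1.5,3.8,0],0,0],[[1.5,3.8,0],0,0],[[1.5,3.8,0],0,0],[[1.5,3.8,0],0,0]]'

```text
clock: 1.35
eef_pos: [475.3, -0.7, 242.3]
tcp_rot: [3.141, 0.0, 0.195]
contact_force: [0.6, -0.2, -0.5]
opening: 0.002
```

Call:
servo_tool --rows '[[[1.3,2.8,-2],0,0],[[1.5,2.7,-2],0,0],[[0,0,-4],0,0],[[0,0,-4],0,0],[[0,0,-4],0,0]]'

```text
clock: 1.77
eef_pos: [503.3, 53.0, 80.9]
tcp_rot: [3.141, -0.001, 0.196]
contact_force: [0.8, -0.2, 0.7]
opening: 0.002
```

Call:
servo_tool --rows '[[[0,0,-3],0,0],[[0,0,-2],0,0],[[0,0,-1.2],0,0],[[0,0,0],0,0]]'

```text
clock: 2.1
eef_pos: [501.0, 52.1, 17.5]
tcp_rot: [-3.141, 0.005, 0.195]
contact_force: [-0.2, -0.1, -0.5]
opening: -0.004
```

```bash
python3 - <<'E'
from h import *
print(r.sense()['eef_pos'])
s,d=grab('top','top1');Q=world(d);z=Q[...,2]
s,d=grab('side','side1')
cv2.imwrite('pics/s1z.png',cv2.resize(d['frame'][90:230,240:400,::-1],(640,560)))
E
```

```text
[500.98660767  52.07365447  17.51153132]
```

View pics/s1z.png

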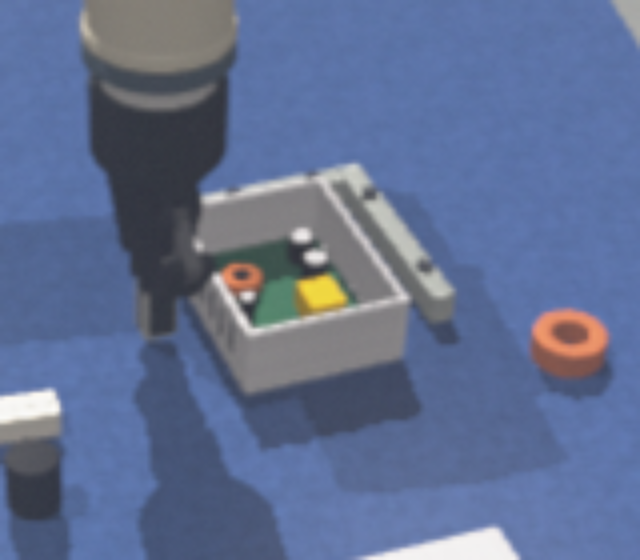

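The side picture shows the closed fingers just short of the case's near wall, at about (160,320) in the zoom, with no contact. I'll push along the fixture's +x.

Call:
servo_tool --rows '[[[0.49,0.1,0],0,0],[[0.49,0.1,0],0,0],[[0.49,0.1,0],0,0],[[0.49,0.1,0],0,0],[[0.49,0.1,0],0,0]]'

```text
clock: 2.62
eef_pos: [527.4, 57.2, 20.7]
tcp_rot: [-3.142, 0.001, 0.195]
contact_force: [-5.3, -2.1, 3.9]
opening: 0.005
```

Call:
servo_tool --rows '[[[0.39,0.08,0],0,0],[[0.39,0.08,0],0,0],[[0.39,0.08,0],0,0],[[0.39,0.08,0],0,0],[[0.29,0.06,0],0,0]]'

```text
clock: 3.03
eef_pos: [545.9, 61.0, 20.2]
tcp_rot: [-3.142, 0.001, 0.195]
contact_force: [-3.9, -1.1, 3.4]
opening: 0.002
```

Call:
servo_tool --rows '[[[0.2,0.04,0],0,0],[[0.2,0.04,0],0,0]]'

```text
clock: 3.2
eef_pos: [549.8, 61.8, 20.2]
tcp_rot: [-3.142, 0.001, 0.195]
contact_force: [-5.7, -1.4, 3.6]
opening: -0.004
```

Call:
servo_tool --rows '[[[0.1,0.02,0],0,0],[[0.1,0.02,0],0,0]]'

```text
clock: 3.37
eef_pos: [551.7, 62.2, 20.2]
tcp_rot: [-3.142, 0.001, 0.195]
contact_force: [-9.2, -2.6, 5.5]
opening: 0.002
```

Call:
servo_tool --rows '[[[0.1,0.02,0],0,0],[[0.1,0.02,0],0,0]]'

```text
clock: 3.53
eef_pos: [551.7, 62.2, 19.9]
tcp_rot: [-3.141, 0.005, 0.195]
contact_force: [-14.3, -3.5, 9.4]
opening: 0.004
```

```bash
cat >> h.py <<'E'
FX=(643.9,171.4,.195)
def case_fit(d,fx=FX):
    Q=world(d);z=Q[...,2];m=box(150,120,260,215)&(z>41)&(z<50)
    p=Q[m][:,:2]
    from scipy.optimize import minimize
    def loc(q):
        c,s=np.cos(q[2]),np.sin(q[2]);e=p-q[:2];return np.stack([c*e[:,0]+s*e[:,1],-s*e[:,0]+c*e[:,1]],1)
    def cost(q):
        l=np.abs(loc(q)); o=np.maximum(l[:,0]-48,l[:,1]-63)  # 0 at wall midline
        return np.mean(np.minimum(abs(o),6))
    best=min((minimize(cost,[x,y,a],method='Nelder-Mead',options=dict(maxiter=3000,xatol=.01,fatol=1e-5)) for x in(585,605) for y in(72,97) for a in(.15,.2)),key=lambda r:r.fun)
    q=best.x;c,s=np.cos(fx[2]),np.sin(fx[2]);e=q[:2]-np.array(fx[:2])
    print('case',q.round(3),'cost',round(best.fun,2),m.sum(),'in fixture',round(c*e[0]+s*e[1],1),round(-s*e[0]+c*e[1],1),round(q[2]-fx[2],3))
    return q
E
python3 - <<'E'
from h import *
d=np.load('pics/top0.npz');case_fit(d)
s,d=grab('top','top2');case_fit(d);print(s['contact_force'])
cv2.imwrite('pics/t2z.png',cv2.resize(d['frame'][115:215,150:250,::-1],(600,600)))
E
```

```text
case [5.83345e+02 6.94470e+01 1.93000e-01] cost 1.14 443 in fixture -79.2 -88.3 -0.002
case [6.12053e+02 7.57980e+01 1.94000e-01] cost 1.15 120 in fixture -49.8 -87.6 -0.001
[-14.25857686  -3.45660251   9.35378929]
```

View pics/t2z.png

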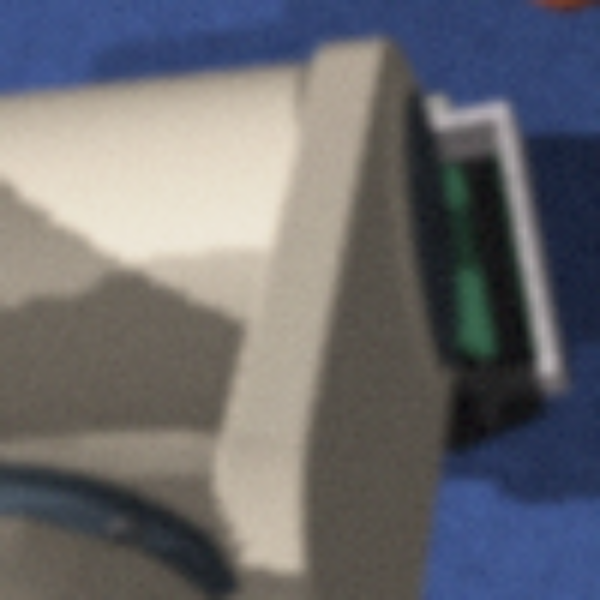

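Call:
servo_tool --rows '[[[-0.5,-0.1,0],0,0],[[-1.5,-0.3,0],0,0],[[0,0,3],0,0],[[0,0,4],0,0],[[0,0,3],0,0]]'

```text
clock: 4.0
eef_pos: [535.1, 58.8, 122.3]
tcp_rot: [3.141, -0.002, 0.195]
contact_force: [1.4, 0.9, 0.9]
opening: 0.0
```

Call:
servo_tool --rows '[[[2.7,-2.2,0],0,0],[[2.7,-2.2,0],0,0],[[2.7,-2.2,0],0,0],[[1.7,-1.5,0],0,0],[[0,0,0],0,0]]'

```text
clock: 4.42
eef_pos: [636.9, -25.2, 121.1]
tcp_rot: [3.139, -0.006, 0.193]
contact_force: [-1.1, 0.6, 0.5]
opening: 0.001
```

```bash
python3 - <<'E'
from h import *
print(r.sense()['eef_pos'])
s,d=grab('side','side3')
cv2.imwrite('pics/s3z.png',cv2.resize(d['frame'][90:230,240:400,::-1],(640,560)))
E
```

```text
[636.90396217 -25.17200494 121.1444773 ]
```

View pics/s3z.png

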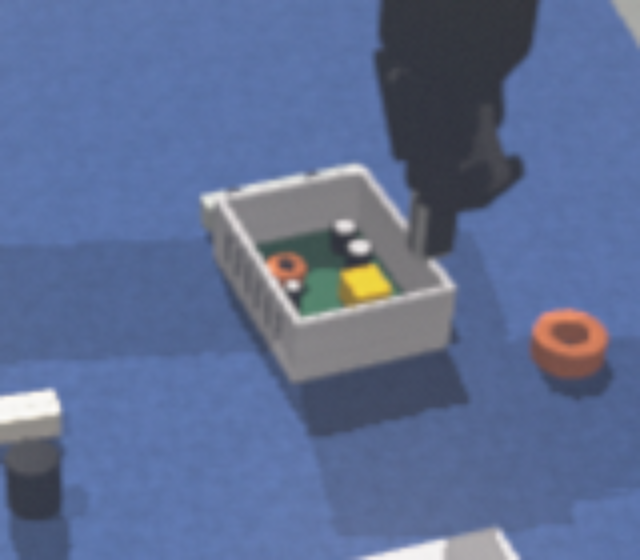

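The case is against the x stop, and the fingers hang clear of its −y side. I'll turn to the post-grasp yaw now, so this push uses the same finger faces that worked before.

Call:
servo_tool --rows '[[[0,0,0],0.12,0],[[0,0,0],0.12,0],[[0,0,0],0.12,0],[[0,0,0],0.12,0],[[0,0,0],0.12,0]]'

```text
clock: 4.88
eef_pos: [631.7, -21.5, 120.3]
tcp_rot: [3.141, -0.001, 0.801]
contact_force: [0.0, -0.2, -0.5]
opening: -0.001
```

Call:
servo_tool --rows '[[[0,0,0],0.12,0],[[0,0,0],0.12,0],[[0,0,0],0.12,0],[[0,0,0],0.12,0],[[0,0,0],0.12,0]]'

```text
clock: 5.3
eef_pos: [631.7, -21.4, 120.3]
tcp_rot: [3.141, -0.0, 1.401]
contact_force: [-0.3, -0.1, 0.3]
opening: -0.003
```

Call:
servo_tool --rows '[[[0,0,0],0.12,0],[[0,0,0],0.12,0],[[0,0,0],0.12,0],[[0,0,0],0.01,0]]'

```text
clock: 5.63
eef_pos: [631.7, -21.5, 120.3]
tcp_rot: [3.141, -0.0, 1.771]
contact_force: [0.1, -0.5, 0.5]
opening: 0.005
```

Call:
servo_tool --rows '[[[-0.2,0,-3],0,0],[[0,0,-3],0,0],[[0,0,-2],0,0],[[0,0,-1.5],0,0],[[0,0,-0.6],0,0]]'

```text
clock: 6.05
eef_pos: [628.3, -21.7, 16.9]
tcp_rot: [-3.138, -0.001, 1.762]
contact_force: [-0.5, -0.3, 0.1]
opening: 0.002
```

Call:
servo_tool --rows '[[[-0.1,0.5,0.1],0,0],[[-0.1,0.5,0],0,0],[[-0.1,0.5,0],0,0],[[-0.08,0.4,0],0,0],[[-0.08,0.4,0],0,0]]'

```text
clock: 6.47
eef_pos: [626.1, 1.4, 21.4]
tcp_rot: [3.14, 0.0, 1.765]
contact_force: [0.7, 0.1, 0.5]
opening: -0.001
```

Call:
servo_tool --rows '[[[-0.08,0.4,0],0,0],[[-0.08,0.4,0],0,0],[[-0.08,0.4,0],0,0],[[-0.06,0.3,0],0,0],[[-0.04,0.2,0],0,0]]'

```text
clock: 6.88
eef_pos: [623.0, 17.4, 21.3]
tcp_rot: [3.14, 0.001, 1.765]
contact_force: [-0.2, -6.4, 3.9]
opening: 0.002
```

Call:
servo_tool --rows '[[[-0.04,0.2,0],0,0],[[-0.04,0.2,0],0,0],[[-0.02,0.1,0],0,0]]'

```text
clock: 7.13
eef_pos: [621.9, 22.3, 21.2]
tcp_rot: [3.14, 0.001, 1.765]
contact_force: [-0.2, -5.9, 4.0]
opening: -0.003
```

Call:
servo_tool --rows '[[[-0.02,0.1,0],0,0],[[-0.02,0.1,0],0,0]]'

```text
clock: 7.3
eef_pos: [621.5, 24.1, 21.2]
tcp_rot: [3.14, 0.001, 1.765]
contact_force: [-0.1, -5.7, 3.1]
opening: -0.001
```

```bash
python3 - <<'E'
from h import *
s,d=grab('top','top4');case_fit(d);print(s['contact_force'])
cv2.imwrite('pics/t4z.png',cv2.resize(d['frame'][115:215,150:250,::-1],(500,500)))
E
```

```text
case [5.85e+02 7.20e+01 1.50e-01] cost nan 0 in fixture -77.0 -86.1 -0.045
[-0.08219209 -5.71346106  3.13874002]
  return _methods._mean(a, axis=axis, dtype=dtype,
  ret = ret.dtype.type(ret / rcount)
```

Top view is blocked, so I'll go by force.

Call:
servo_tool --rows '[[[-0.02,0.1,0],0,0],[[-0.02,0.1,0],0,0]]'

```text
clock: 7.52
eef_pos: [621.6, 24.4, 21.3]
tcp_rot: [3.14, 0.004, 1.766]
contact_force: [2.5, -23.3, 3.3]
opening: -0.002
```

Call:
servo_tool --rows '[[[-0.02,0.1,0],0,0],[[-0.02,0.1,0],0,0]]'

```text
clock: 7.68
eef_pos: [621.5, 24.5, 21.3]
tcp_rot: [3.14, 0.006, 1.767]
contact_force: [4.0, -34.0, 2.7]
opening: 0.001
```

Call:
servo_tool --rows '[[[0.06,-0.3,0],0,0],[[0.3,-1.5,0],0,0],[[0,-1,3],0,4],[[0,-1,4],0,4],[[0,-2.5,3],0,4]]'

```text
clock: 8.1
eef_pos: [623.8, -33.6, 122.2]
tcp_rot: [3.141, -0.001, 1.766]
contact_force: [1.0, 0.0, 0.6]
opening: 0.417
```

Call:
servo_tool --rows '[[[-0.3,-4,0],0,4],[[-0.3,-4,0],0,4],[[-0.3,-4,0],0,4],[[-0.4,-3.5,0],0,4],[[0,-2,0],0,4]]'

```text
clock: 8.52
eef_pos: [609.7, -213.3, 120.7]
tcp_rot: [3.141, 0.001, 1.763]
contact_force: [0.8, -0.9, 0.2]
opening: 0.467
```

Call:
servo_tool --rows '[[[0,0,0],0,4],[[0,0,0],0,4]]'

```text
clock: 8.68
eef_pos: [610.3, -210.7, 120.4]
tcp_rot: [3.141, -0.0, 1.762]
contact_force: [0.3, 0.8, -0.3]
opening: 0.466
```

```bash
python3 - <<'E'
from h import *
s,d=grab('top','top5');case_fit(d)
cv2.imwrite('pics/t5z.png',cv2.resize(d['frame'][115:215,150:250,::-1],(400,400)))
s,d=grab('wrist','wrist5');print(s['eef_pos'],s['tcp_rot'],d['hand_eye'])
Q=world(d,s);z=Q[...,2]
print(np.nanpercentile(z,[1,10,50,90,99]))
E
```

```text
case [6.07424e+02 9.81420e+01 1.96000e-01] cost 1.19 456 in fixture -50.0 -64.8 0.001
[ 610.33275754 -209.44878979  120.27510536] [ 3.14159194e+00 -5.71819640e-04  1.76361350e+00] [[-2.55081012e-06 -9.53966866e-01 -2.99912017e-01  7.60218270e+01]
 [ 9.99999996e-01 -3.05582569e-05  8.86951936e-05 -3.68380680e-01]
 [-9.37770644e-05 -2.99912016e-01  9.53966862e-01 -1.32897109e+02]
 [ 0.00000000e+00  0.00000000e+00  0.00000000e+00  1.00000000e+00]]
[  0.63452778   1.44883463   2.5814145  183.63223683 200.45658632]
```

View pics/t5z.png

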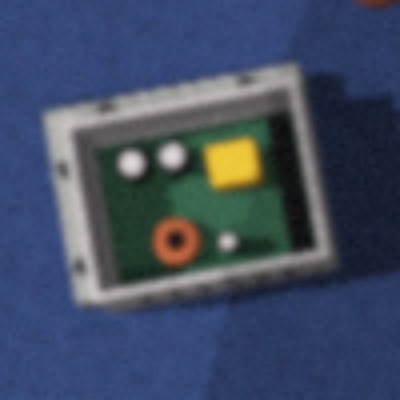

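View pics/wrist5.png

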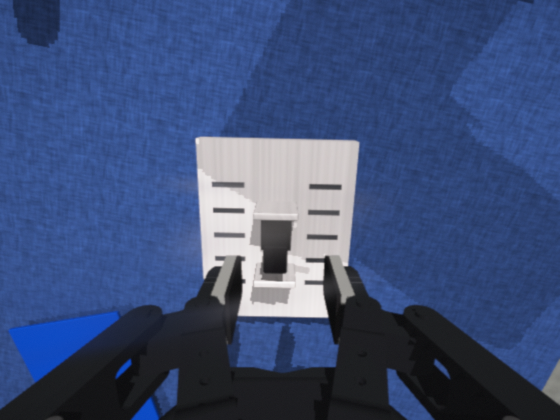

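The top view shows the case flush in the corner, with the fit at -50.0/-64.8. The wrist view shows the black post at about (276,240) between the two ears.

```bash
python3 - <<'E'
from h import *
d=np.load('pics/wrist5.npz');s=dict(eef_pos=d['pos'],tcp_rot=d['rot']);Q=world(d,s);z=Q[...,2]
def rect(m,n):
    (c,sz,a)=cv2.minAreaRect(Q[m][:,:2].astype(np.float32));print(n,m.sum(),np.round(c,1),np.round(sz,1),np.radians(a),'z',np.nanmedian(z[m]))
B=box(190,130,365,320)
rect(B&(z>57)&(z<63)&box(250,205,300,260),'post top')
rect(B&(z>47)&(z<53)&box(250,205,300,300)&(d['frame'].min(-1)>110),'ears')
rect(B&(z>17)&(z<24),'lid')
print(np.nanmedian(z[box(60,60,180,120)]))
d=np.load('pics/top5.npz');Q=world(d);z=Q[...,2]
E
```

```text
post top 406 [ 607.9 -224.6] [16.  11.3] 0.1979997020398024 z 61.10360934808483
ears 721 [ 608.3 -228.1] [29.5 56.4] 0.1790257944716943 z 51.05896764496549
lid 20577 [ 608.2 -228.6] [116.5 146.8] 0.1693864662613957 z 21.416927613149085
2.091244118880496
```

```bash
python3 - <<'E'
from h import *
d=np.load('pics/wrist5.npz');s=dict(eef_pos=d['pos'],tcp_rot=d['rot']);Q=world(d,s);z=Q[...,2]
m=box(240,200,310,290)&(z>56)&(z<64)
print(m.sum());v,u=np.where(m);print(u.min(),u.max(),v.min(),v.max())
print(np.nanmin(Q[m],0),np.nanmax(Q[m],0)); print(cv2.minAreaRect(Q[m][:,:2].astype(np.float32)))
d=np.load('pics/top0.npz');Q=world(d);z=Q[...,2]
m=box(300,120,395,205)&(z>56)&(z<67);print(m.sum(),cv2.minAreaRect(Q[m][:,:2].astype(np.float32)))
E
```

```text
725
263 287 243 273
[ 599.55181136 -240.60261676   56.09932612] [ 617.82179178 -218.21314761   63.54427681]
((608.8652954101562, -229.2911834716797), (15.944341659545898, 20.79643440246582), 10.089127540588379)
70 ((609.9098510742188, -228.7021942138672), (15.654050827026367, 19.11135482788086), 12.720967292785645)
```

Call:
servo_tool --rows '[[[-0.1,-1.9,-2],-0.02,4],[[0,0,-2],0,4],[[0,0,-2],0,4],[[0,0,-1.3],0,4],[[0,0,-1],0,4]]'

```text
clock: 9.2
eef_pos: [609.1, -226.9, 35.8]
tcp_rot: [-3.14, -0.001, 1.746]
contact_force: [0.1, 0.5, 0.5]
opening: 0.47
```

Call:
servo_tool --rows '[[[0,0,0],0,4],[[0,0,0],0,4]]'

```text
clock: 9.37
eef_pos: [609.7, -227.6, 37.2]
tcp_rot: [-3.141, -0.0, 1.746]
contact_force: [0.2, 1.0, 0.4]
opening: 0.467
```

Call:
servo_tool --rows '[[[0,-0.1,0],0,2.5],[[0,0,0],0,2],[[0,0,0],0,1],[[0,0,0],0,0.5],[[0,0,0],0,0.5]]' --squeeze 60

```text
clock: 9.78
eef_pos: [610.3, -229.7, 38.6]
tcp_rot: [3.14, 0.001, 1.745]
contact_force: [-1.1, -0.3, 6.3]
opening: 0.176
```

Call:
servo_tool --rows '[[[0,0,0],0,0.5],[[0,0,0],0,0.5],[[0,0,0],0,0.5],[[0,0,0],0,0.5]]'

```text
clock: 10.12
eef_pos: [610.3, -229.7, 38.6]
tcp_rot: [3.14, 0.001, 1.745]
contact_force: [-0.6, 1.4, 5.0]
opening: 0.173
```

Call:
servo_tool --rows '[[[0,0,0.3],0,0.5],[[0,0,0.5],0,0.5],[[0,0,1],0,0.5],[[0,0,1.2],0,0.5],[[0,0,1.2],0,0.5]]'

```text
clock: 10.53
eef_pos: [609.4, -229.3, 80.4]
tcp_rot: [-3.141, -0.0, 1.745]
contact_force: [-0.6, 0.2, -4.1]
opening: 0.181
```

Call:
servo_tool --rows '[[[0,0,1.5],0,0.5],[[0,0,1.5],0,0.5],[[0,0,1.5],0,0.5],[[0,0,1],0,0.5],[[0,0,0],0,0.5]]'

```text
clock: 10.95
eef_pos: [611.2, -229.9, 137.7]
tcp_rot: [3.137, 0.002, 1.745]
contact_force: [1.0, 0.0, -4.1]
opening: 0.172
```

```bash
python3 - <<'E'
from h import *
s,d=grab('side','side6');print(s['eef_pos'],s['contact_force'])
cv2.imwrite('pics/s6z.png',cv2.resize(d['frame'][140:320,260:440,::-1],(540,540)))
s,d=grab('wrist','wrist6')
E
```

```text
[ 611.17128357 -229.94797401  137.70472598] [ 0.97891437  0.0217347  -4.12106619]
```

View pics/s6z.png

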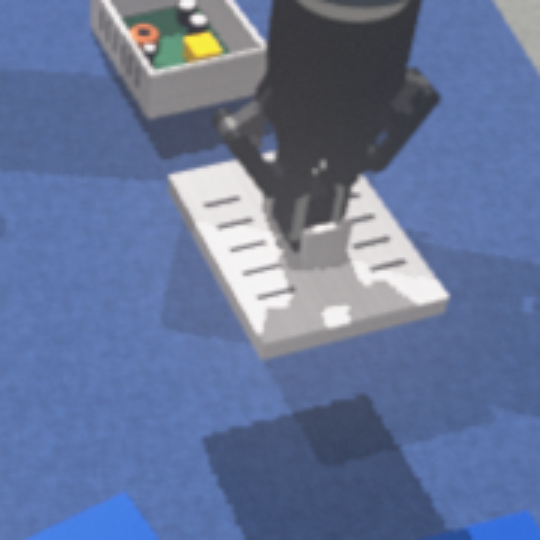

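View pics/wrist6.png

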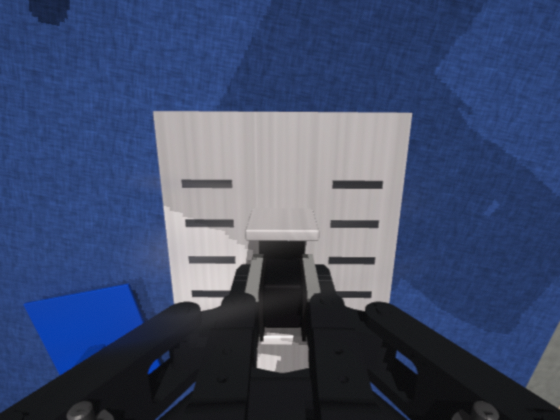

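```bash
python3 - <<'E'
from h import *
for n in('wrist6','top'):
    if n=='top': s,d=grab('top','top6');bb=(290,100,410,230);Q=world(d)
    else:
        d=np.load('pics/wrist6.npz');s=dict(eef_pos=d['pos'],tcp_rot=d['rot']);bb=(140,100,420,330);Q=world(d,s)
    z=Q[...,2];m=box(*bb)&(z>108)&(z<130)&(d['frame'].min(-1)>90)
    if m.sum()<50: print(m.sum());continue
    P=Q[m];A=np.c_[P[:,:2]-P[:,:2].mean(0),np.ones(len(P))];k=np.linalg.lstsq(A,P[:,2],rcond=None)[0]
    print(n,s['eef_pos'],m.sum(),'plane',k.round(4),cv2.minAreaRect(P[:,:2].astype(np.float32)))
E
```

```text
wrist6 [ 610.45399606 -229.69142832  136.10586906] 36233 plane [ 2.400000e-03 -2.700000e-03  1.188743e+02] ((605.9437255859375, -207.1900634765625), (116.73294067382812, 103.56200408935547), 9.637289047241211)
top [ 609.70977612 -229.38488555  134.84254706] 257 plane [-9.500000e-03 -1.200000e-03  1.171554e+02] ((636.693603515625, -227.09637451171875), (163.10421752929688, 49.87281799316406), 78.23654174804688)
```

Call:
servo_tool --rows '[[[0,1,0],0.01,0.5],[[0,2,0],0.012,0.5],[[0,2.8,0],0,0.5],[[0,2.8,0],0,0.5],[[0,2.8,0],0,0.5]]'

```text
clock: 11.52
eef_pos: [608.6, -113.6, 133.2]
tcp_rot: [-3.14, -0.001, 1.767]
contact_force: [-1.0, 0.4, -4.6]
opening: 0.179
```

Call:
servo_tool --rows '[[[0,2.8,0],0,0.5],[[0,2.8,0],0,0.5],[[0,2.8,0],0,0.5],[[0,2.8,0],0,0.5],[[0,2.8,0],0,0.5]]'

```text
clock: 11.93
eef_pos: [608.5, 26.6, 133.3]
tcp_rot: [-3.14, -0.0, 1.767]
contact_force: [0.5, 0.6, -5.2]
opening: 0.177
```

Call:
servo_tool --rows '[[[0,2.8,0],0,0.5],[[0,2.0,0],0,0.5],[[-0.1,1,0],0,0.5],[[-0.1,0.3,0],0,0.5],[[0,0,0],0,0.5]]'

```text
clock: 12.35
eef_pos: [606.7, 86.2, 133.6]
tcp_rot: [-3.14, 0.0, 1.768]
contact_force: [-0.4, -0.8, -4.1]
opening: 0.179
```

Call:
servo_tool --rows '[[[0,0,0],0,0.5],[[0,0,0],0,0.5],[[0,0,0],0,0.5]]'

```text
clock: 12.6
eef_pos: [607.6, 84.5, 134.2]
tcp_rot: [-3.141, 0.0, 1.766]
contact_force: [-0.2, 0.6, -4.9]
opening: 0.176
```

```bash
python3 - <<'E'
from h import *
s,d=grab('wrist','wrist7');print(s['eef_pos'],s['tcp_rot'],s['contact_force'],s['opening'])
Q=world(d,s);z=Q[...,2];m=box(140,100,420,330)&(z>105)&(z<130)&(d['frame'].min(-1)>90)
P=Q[m];c,sz,a=cv2.minAreaRect(P[:,:2].astype(np.float32));print(c,sz,a)
th=np.radians(a);L=sz[1];c=np.array(c)-(73-L/2)*np.array([-np.sin(th),np.cos(th)]);print('lid',c,th,np.median(P[:,2]))
s,d=grab('side','side7')
cv2.imwrite('pics/s7z.png',cv2.resize(d['frame'][60:240,220:400,::-1],(540,540)))
E
```

```text
[607.58021496  84.54654228 134.22021482] [-3.14141198e+00  1.63342717e-04  1.76557110e+00] [-0.196302    0.5701376  -4.94887354] 0.175595691273067
(602.5930786132812, 106.81260681152344) (116.99849700927734, 103.5542221069336) 11.082572937011719
lid [606.67261635  85.98549979] 0.19342738734327264 116.99811071341523
```

View pics/s7z.png

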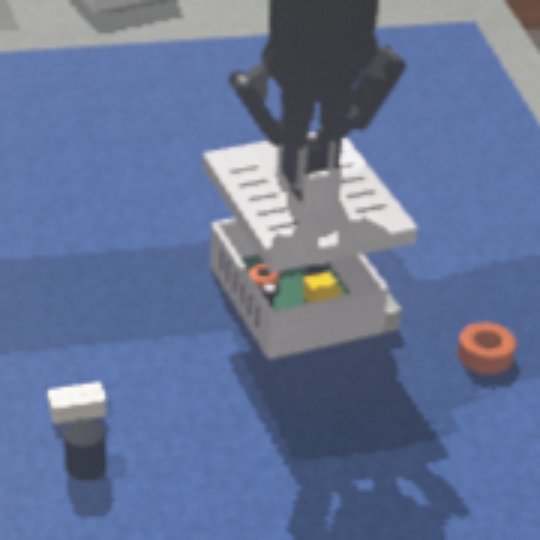

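View pics/wrist7.png

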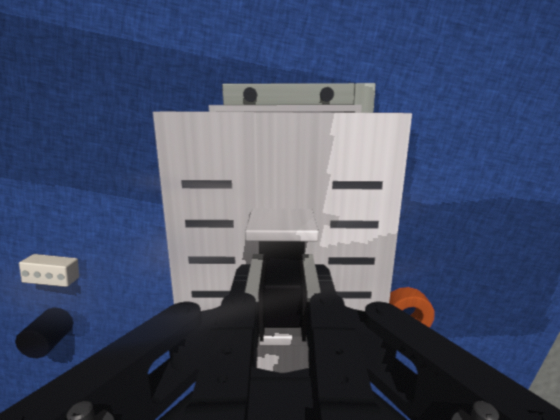

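The covers are held level above the case, about 12 mm short in y. The stop bar shows at rows 85–105 of the wrist picture, so I'll cross-check against it.

```bash
python3 - <<'E'
from h import *
d=np.load('pics/wrist7.npz');s=dict(eef_pos=d['pos'],tcp_rot=d['rot']);Q=world(d,s);z=Q[...,2]
c,sn=np.cos(.195),np.sin(.195)
def loc(P): e=P[:,:2]-[643.9,171.4];return np.c_[c*e[:,0]+sn*e[:,1],-sn*e[:,0]+c*e[:,1]]
m=box(215,78,380,106)&(z>17)&(z<26);l=loc(Q[m]);print('bar',np.percentile(l,[0.5,99.5],axis=0).round(1),'expect x..15 y 0..15')
m=box(205,98,370,115)&(z>41)&(z<52);l=loc(Q[m]);print('rim',m.sum(),np.percentile(l,[0.5,99.5],axis=0).round(1),'expect x -100..0, y max 0')
m=box(140,100,420,330)&(z>105)&(z<130)&(d['frame'].min(-1)>90);l=loc(Q[m]);print('lid',np.percentile(l,[0.5,99.5],axis=0).round(1),'home -108..8')
E
```

```text
bar [[-95.3   0.4]
 [ 13.2  15.4]] expect x..15 y 0..15
rim 1001 [[-1.008e+02 -4.300e+00]
 [-1.300e+00  1.000e-01]] expect x -100..0, y max 0
lid [[-110.6 -102.9]
 [   4.4   -4. ]] home -108..8
```

Call:
servo_tool --rows '[[[0.05,0.8,0],0,0.5],[[0,0.43,-0.5],0,0.5],[[0,0,-1],0,0.5],[[0,0,-1],0,0.5],[[0,0,-1],0,0.5]]'

```text
clock: 13.12
eef_pos: [607.6, 98.1, 97.8]
tcp_rot: [-3.141, 0.0, 1.767]
contact_force: [0.6, 0.0, -4.6]
opening: 0.174
```

Call:
servo_tool --rows '[[[0,0,-0.5],0,0.5],[[0,0,0],0,0.5],[[0,0,0],0,0.5]]'

```text
clock: 13.37
eef_pos: [607.7, 97.8, 93.6]
tcp_rot: [-3.14, -0.0, 1.767]
contact_force: [0.8, -0.4, -4.3]
opening: 0.178
```

```bash
python3 - <<'E'
from h import *
s,d=grab('wrist','wrist8');print(s['eef_pos'],s['tcp_rot'],s['contact_force'])
s,d=grab('side','side8')
cv2.imwrite('pics/s8z.png',cv2.resize(d['frame'][90:210,250:370,::-1],(540,540)))
E
```

```text
[607.73328201  97.77977062  93.56201962] [-3.14033613e+00 -8.75009340e-06  1.76668130e+00] [ 0.77172602 -0.3984541  -4.34904635]
```

View pics/s8z.png

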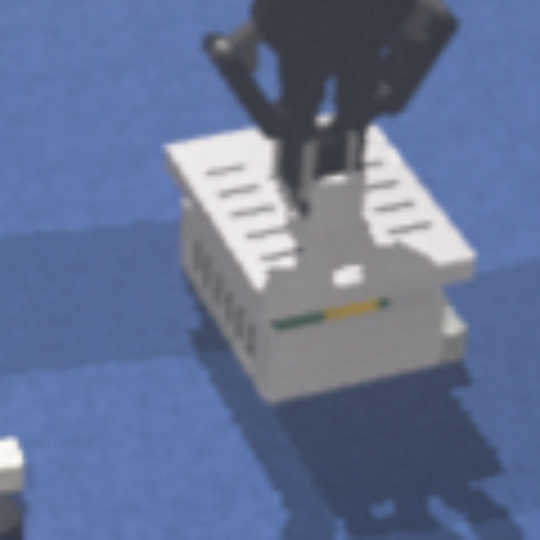

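Call:
servo_tool --rows '[[[0,0,-0.4],0,0.5],[[0,0,-0.4],0,0.5],[[0,0,-0.4],0,0.5],[[0,0,-0.3],0,0.5],[[0,0,-0.3],0,0.5]]'

```text
clock: 13.88
eef_pos: [607.9, 97.9, 75.8]
tcp_rot: [-3.141, 0.0, 1.767]
contact_force: [-0.3, 0.7, -4.4]
opening: 0.179
```

Call:
servo_tool --rows '[[[0,0,-0.2],0,0.5],[[0,0,-0.1],0,0.5],[[0,0,0],0,0.5]]'

```text
clock: 14.13
eef_pos: [607.9, 97.9, 73.0]
tcp_rot: [-3.141, -0.0, 1.767]
contact_force: [0.2, 0.2, -3.6]
opening: 0.178
```

Call:
servo_tool --rows '[[[0,0,-0.1],0,0.5],[[0,0,0],0,0.5]]'

```text
clock: 14.3
eef_pos: [608.1, 98.0, 72.3]
tcp_rot: [3.141, -0.0, 1.767]
contact_force: [-0.2, 0.0, -4.1]
opening: 0.18
```

Call:
servo_tool --rows '[[[0,0,-0.1],0,0.5],[[0,0,0],0,0.5]]'

```text
clock: 14.47
eef_pos: [608.3, 98.0, 71.6]
tcp_rot: [3.141, -0.0, 1.767]
contact_force: [-1.1, -0.1, -1.9]
opening: 0.177
```

Call:
servo_tool --rows '[[[0,0,-0.05],0,0.5],[[0,0,-0.05],0,0.5],[[0,0,0],0,0.5]]'

```text
clock: 14.72
eef_pos: [608.3, 98.0, 71.6]
tcp_rot: [3.141, 0.0, 1.767]
contact_force: [-5.2, -0.1, 9.0]
opening: 0.183
```

```bash
python3 - <<'E'
from h import *
s,d=grab('wrist','wrist9');print(s['eef_pos'],s['tcp_rot'],s['contact_force'])
Q=world(d,s);z=Q[...,2]
c,sn=np.cos(.195),np.sin(.195)
def loc(P): e=P[:,:2]-[643.9,171.4];return np.c_[c*e[:,0]+sn*e[:,1],-sn*e[:,0]+c*e[:,1]]
m=box(140,60,420,330)&(z>47)&(z<64)&(d['frame'].min(-1)>90);l=loc(Q[m]);print('lid',np.percentile(l,[0.5,99.5],axis=0).round(1),'home -108..8',np.median(z[m]),'expect 53+2')
P=Q[m];A=np.c_[P[:,:2]-P[:,:2].mean(0),np.ones(len(P))];print(np.linalg.lstsq(A,P[:,2],rcond=None)[0].round(4))
m=box(205,60,400,115)&(z>17)&(z<26);l=loc(Q[m]);print('bar',np.percentile(l,[0.5,99.5],axis=0).round(1),'expect x..15 y 0..15')
E
```

```text
[608.30665261  98.00685504  71.55964526] [3.14097554e+00 3.76489174e-05 1.76684809e+00] [-5.20288971 -0.0943583   8.97089082]
lid [[-107.4  -89.8]
 [   7.7    9. ]] home -108..8 54.35370088965091 expect 53+2
[ 5.00000e-04 -2.10000e-03  5.43921e+01]
bar [[-91.3   8.7]
 [ 13.   15.5]] expect x..15 y 0..15
```

View pics/wrist9.png

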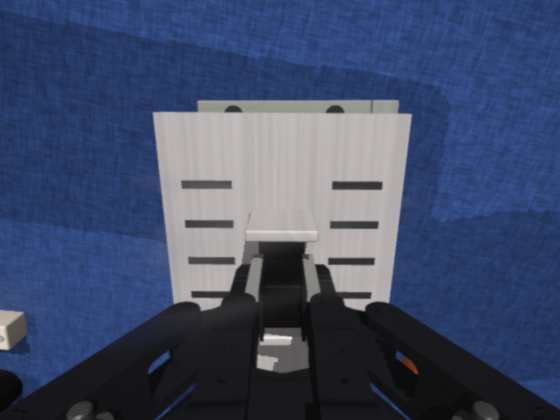

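Seated: the stop-height and lid checks match. I'll ease the preload, then release the post.

Call:
servo_tool --rows '[[[-0.04,0,0.06],0,0.5],[[0,0,0],0,0.5],[[0,0,0],0,2.2],[[0,0,0],0,3.2],[[0,0,0],0,3.8]]'

```text
clock: 15.18
eef_pos: [607.9, 98.0, 70.9]
tcp_rot: [3.141, -0.0, 1.767]
contact_force: [-0.4, 0.0, -0.3]
opening: 0.445
```

Call:
servo_tool --rows '[[[0,0,0],0,3.8],[[0,0,0],0,3.8],[[0,0,0.5],0,3.8],[[0,0,1.5],0,3.8],[[0,0,2],0,3.8]]'

```text
clock: 15.6
eef_pos: [606.5, 97.8, 110.1]
tcp_rot: [-3.139, -0.0, 1.767]
contact_force: [0.6, -0.0, 0.5]
opening: 0.444
```

Call:
servo_tool --rows '[[[0,0,3],0,3.8],[[0,0,2],0,3.8],[[0,0,0],-0.1,8.5]]'

```text
clock: 15.85
eef_pos: [610.3, 98.4, 165.9]
tcp_rot: [3.135, -0.0, 1.668]
contact_force: [0.7, -0.4, -0.0]
opening: 0.572
```

Call:
servo_tool --rows '[[[0,0,0],-0.12,8.5],[[0,0,0],-0.12,8.5],[[0,0,0],-0.12,8.5],[[0,0,0],-0.12,8.5],[[0,0,0],-0.12,8.5]]'

```text
clock: 16.27
eef_pos: [607.7, 97.9, 161.3]
tcp_rot: [3.141, -0.0, 1.061]
contact_force: [-0.3, -0.7, 0.7]
opening: 0.995
```

Call:
servo_tool --rows '[[[0,0,0],-0.12,8.5],[[0,0,0],-0.12,8.5],[[0,0,0],-0.12,8.5],[[0,0,0],-0.12,8.5],[[0,0,0],-0.12,8.5]]'

```text
clock: 16.68
eef_pos: [607.7, 97.9, 161.2]
tcp_rot: [3.142, -0.0, 0.461]
contact_force: [-0.5, -0.7, 0.2]
opening: 0.996
```

Call:
servo_tool --rows '[[[0,0,0],-0.12,8.5],[[0,0,0],-0.12,8.5],[[0,0,0],-0.033,8.5],[[0,0,0],0,8.5]]'

```text
clock: 17.02
eef_pos: [607.7, 97.9, 161.2]
tcp_rot: [3.142, -0.0, 0.192]
contact_force: [0.1, -0.3, -0.3]
opening: 0.994
```

```bash
python3 - <<'E'
from h import *
s,d=grab('wrist','wrist10');print(s['eef_pos'],s['tcp_rot'],s['contact_force'],s['opening'])
Q=world(d,s);z=Q[...,2];print(np.nanpercentile(z,[1,50,99]))
def rect(m,n):
    (c,sz,a)=cv2.minAreaRect(Q[m][:,:2].astype(np.float32));print(n,m.sum(),np.round(c,1),np.round(sz,1),np.radians(a),'z',np.nanmedian(z[m]))
I=d['frame'].min(-1)
rect((z>49)&(z<58)&(I>100)&(abs(Q[...,0]-607)<80)&(abs(Q[...,1]-98)<90),'lid')
rect((z>89)&(z<97)&(abs(Q[...,0]-607)<30)&(abs(Q[...,1]-98)<30),'post')
rect((z>80)&(z<88)&(I>100)&(abs(Q[...,0]-607)<40)&(abs(Q[...,1]-98)<40),'ears')
E
```

```text
[607.66681948  97.94070284 161.19964498] [ 3.14155360e+00 -1.76530487e-04  1.92277329e-01] [ 0.1311442  -0.31109861 -0.27973183] 0.9935768136563161
[  0.46462428   2.52641191 242.58587872]
lid 23114 [606.6  98.8] [116.9 146.7] 0.190137651027725 z 54.27457042991706
post 730 [607.8  97.9] [16.3 19.5] 0.19082832521168025 z 94.14112135017434
ears 616 [607.3  98.9] [29.7 56. ] 0.185852757991842 z 84.09084950631484
```

View pics/wrist10.png

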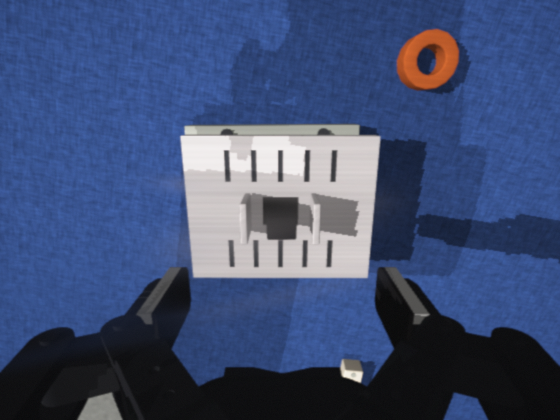

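Call:
servo_tool --rows '[[[-0.06,0.1,-2.5],0,8.5],[[0,0,-2.5],0,8.5],[[0,0,-2],0,8.2],[[0,0,-1.5],0,8],[[0,0,-0.8],0,7.6]]' --squeeze 40

```text
clock: 17.48
eef_pos: [606.0, 98.8, 66.0]
tcp_rot: [-3.142, 0.003, 0.196]
contact_force: [0.9, 0.2, -1.0]
opening: 0.888
```

Call:
servo_tool --rows '[[[0,0,-0.3],0,7.2],[[0,0,0],0,6.8],[[0,0,0],0,6.6],[[0,0,0],0,6.6]]'

```text
clock: 17.82
eef_pos: [607.9, 99.1, 66.0]
tcp_rot: [3.142, -0.002, 0.194]
contact_force: [-0.0, 0.1, -0.0]
opening: 0.773
```

```bash
python3 - <<'E'
from h import *
s,d=grab('wrist','wrist11');print(s['eef_pos'],s['tcp_rot'],s['contact_force'],s['opening'])
s,d=grab('side','side11')
cv2.imwrite('pics/s11z.png',cv2.resize(d['frame'][90:210,250:370,::-1],(540,540)))
E
```

```text
[607.86730808  99.07220767  66.02950797] [ 3.14152078e+00 -1.77317589e-03  1.94134344e-01] [-0.0377941   0.06912897 -0.00447389] 0.7727675602150387
```

View pics/wrist11.png

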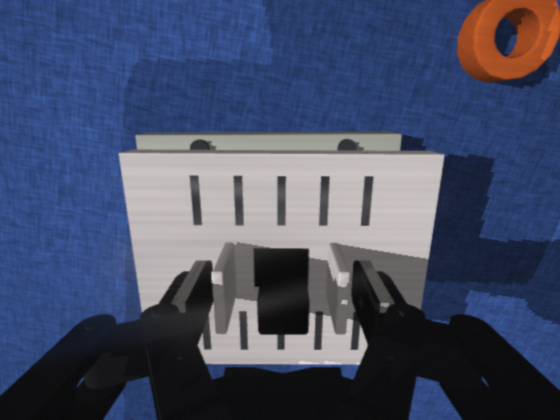

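View pics/s11z.png

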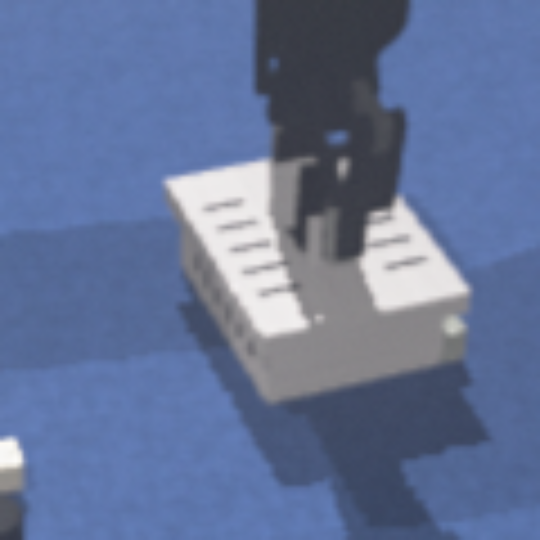

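The pads stand outside both ears, with about the same gap each side. Closing now.

Call:
servo_tool --rows '[[[0,0,0],0,6.0],[[0,0,0],0,5.6],[[0,0,0],0,5.2],[[0,0,0],0,4.5],[[0,0,0],0,4.5]]'

```text
clock: 18.33
eef_pos: [607.4, 99.1, 65.6]
tcp_rot: [-3.141, -0.001, 0.194]
contact_force: [-1.2, 0.2, 5.7]
opening: 0.643
```

Call:
servo_tool --rows '[[[0,0,0],0,4.5],[[0,0,0],0,4.5]]'

```text
clock: 18.5
eef_pos: [607.4, 99.1, 65.6]
tcp_rot: [-3.141, -0.001, 0.194]
contact_force: [-1.3, 0.3, 7.1]
opening: 0.648
```

Call:
servo_tool --rows '[[[0,0,0.1],0,4.5],[[0,0,0.15],0,4.5],[[0,0,0.2],0,4.5],[[0,0,0.2],0,4.5],[[0,0,0.2],0,4.5]]'

```text
clock: 18.92
eef_pos: [606.9, 98.9, 73.4]
tcp_rot: [3.142, 0.0, 0.194]
contact_force: [0.3, -0.2, -1.2]
opening: 0.647
```

```bash
python3 - <<'E'
from h import *
s,d=grab('wrist','wrist12');print(s['eef_pos'],s['contact_force'])
Q=world(d,s);z=Q[...,2]
m=(z>85)&(z<100)&box(240,230,320,340);print('post',np.nanmedian(z[m]),m.sum())
E
```

```text
[606.92442534  98.90180467  73.41236342] [ 0.30623062 -0.20365654 -1.24739748]
post 93.9771043785432 2142
```

View pics/wrist12.png

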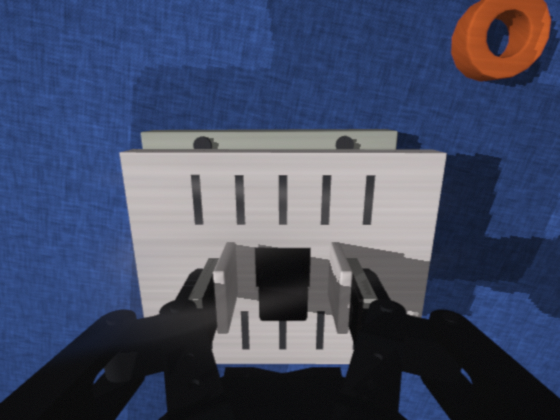

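The post top stays at 94 while the lid rises, so they are coming apart cleanly. I'll keep lifting.

Call:
servo_tool --rows '[[[0,0,0.3],0,4.5],[[0,0,0.35],0,4.5],[[0,0,0.35],0,4.5],[[0,0,0.35],0,4.5],[[0,0,0.35],0,4.5]]'

```text
clock: 19.38
eef_pos: [607.1, 99.0, 90.9]
tcp_rot: [-3.142, -0.0, 0.194]
contact_force: [-0.5, 0.1, -2.9]
opening: 0.645
```

Call:
servo_tool --rows '[[[0,0,0.4],0,4.5],[[0,0,0.4],0,4.5],[[0,0,0.4],0,4.5],[[0,0,0.4],0,4.5],[[0,0,0.4],0,4.5]]'

```text
clock: 19.8
eef_pos: [607.1, 98.9, 110.8]
tcp_rot: [-3.142, -0.0, 0.194]
contact_force: [-0.1, 0.3, -2.6]
opening: 0.649
```

Call:
servo_tool --rows '[[[0,0,0.6],0,4.5],[[0,0,0.8],0,4.5],[[0,0,1],0,4.5],[[0,0,1],0,4.5],[[0,0,1],0,4.5]]'

```text
clock: 20.22
eef_pos: [607.2, 99.0, 155.7]
tcp_rot: [-3.142, -0.001, 0.194]
contact_force: [0.1, 0.4, -2.0]
opening: 0.645
```

Call:
servo_tool --rows '[[[0,0,1],0,4.5],[[0,0,1],0,4.5],[[0,0,0.8],0,4.5],[[0,0,0.4],0,4.5],[[0,0,0.2],0,4.5]]'

```text
clock: 20.63
eef_pos: [607.4, 99.0, 189.4]
tcp_rot: [3.142, -0.001, 0.194]
contact_force: [0.0, 1.0, -3.3]
opening: 0.648
```

Call:
servo_tool --rows '[[[0,0,0],0,4.5],[[0,0,0],0,4.5],[[0,0,0],0,4.5],[[0,0,0],0,4.5],[[0,0,0],0,4.5]]'

```text
clock: 21.05
eef_pos: [606.8, 98.9, 187.9]
tcp_rot: [-3.142, 0.001, 0.194]
contact_force: [-0.3, -1.2, -2.6]
opening: 0.649
```

```bash
python3 - <<'E'
from h import *
s,d=grab('wrist','wrist13');print(s['eef_pos'],s['tcp_rot'],s['contact_force'],s['opening'],s['qvel'].round(3))
Q=world(d,s);z=Q[...,2]
m=(z>150)&(z<180)&(d['frame'].min(-1)>80)&box(60,60,500,300);P=Q[m];A=np.c_[P[:,:2]-P[:,:2].mean(0),np.ones(len(P))];print('lid',m.sum(),np.linalg.lstsq(A,P[:,2],rcond=None)[0].round(4))
m=(z>85)&(z<100)&box(200,200,360,400);print('post thru window',np.nanmedian(z[m]),m.sum())
s,d=grab('side','side13')
cv2.imwrite('pics/s13z.png',cv2.resize(d['frame'][40:210,240:410,::-1],(540,540)))
Q=world(d);z=Q[...,2];m=box(260,120,360,190)&(z>86)&(z<99);print('post side',m.sum(),np.nanmedian(Q[m],0) if m.sum() else '')
s,d=grab('top','top13');cv2.imwrite('pics/t13.png',cv2.resize(d['frame'][90:270,140:320,::-1],(540,540)))
E
```

```text
[606.83044557  98.9254168  187.90392788] [-3.14152959e+00  8.07433863e-04  1.93807017e-01] [-0.32715501 -1.15901522 -2.63543795] 0.6490308673182741 [-0.002 -0.001 -0.001 -0.    -0.    -0.001]
lid 37737 [-1.010000e-02 -3.700000e-03  1.763653e+02]
post thru window nan 0
post side 53 [604.65731408  93.95367586  92.50474581]
  return np.nanmean(a, axis, out=out, keepdims=keepdims)
```

View pics/s13z.png

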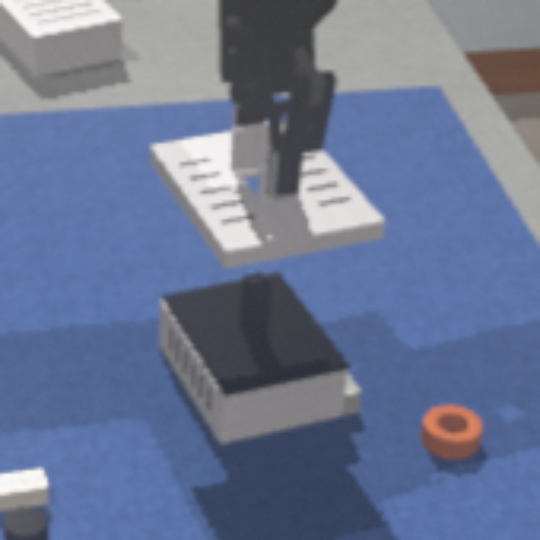

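View pics/wrist13.png

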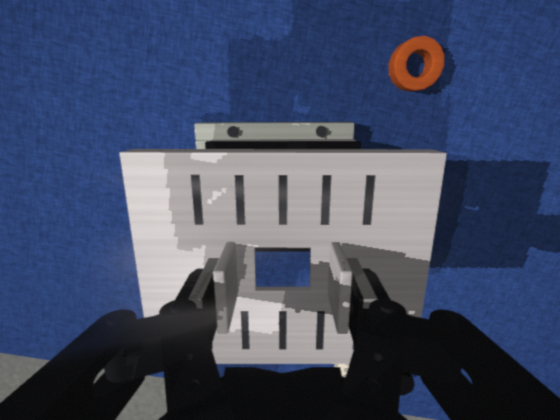

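The cover is held level about 12 cm up. The black shield looks seated on the case. One last check of flange height and position.

```bash
python3 - <<'E'
from h import *
d=np.load('pics/side13.npz');Q=world(d);z=Q[...,2];I=d['frame'].max(-1)
m=box(285,130,360,175)&(z>42)&(z<58)&(I<90);P=Q[m];A=np.c_[P[:,:2]-P[:,:2].mean(0),np.ones(len(P))]
print(m.sum(),np.linalg.lstsq(A,P[:,2],rcond=None)[0].round(4),cv2.minAreaRect(P[:,:2].astype(np.float32)))
d=np.load('pics/side0.npz');Q=world(d);print('bench',np.nanmedian(Q[...,2][box(270,185,300,210)]))
print(r.sense()['contact_force']);r.sign_off()
E
```

```text
1144 [-2.60000e-03  4.60000e-03  4.92382e+01] ((605.826171875, 94.12539672851562), (100.13907623291016, 128.11318969726562), 10.692240715026855)
bench 1.1864537088329143
[-0.14974864  0.31737712 -3.0509181 ]
the job is handed in; nothing more can be done
```

The job is done and handed in at about 21 s of the 72 s allowed; sign-off gave no verdict. I slid the case against both stops, carried the nested covers over by the post and lowered them home. I then lifted the outer cover alone by its ears, and the gripper still holds it.

**Last checks:**
- **Case:** the top camera fit right after the pushes, before the covers went on, put its centre at x −50.0, y −64.8 mm in the fixture, turned 0.001 rad. It was hidden from above after that. The side camera later put the shield seated on it at (606, 94), against about (607, 98) expected. I put that difference down to side-camera calibration, because that camera also put the fixture about 3.6 mm off in x at the start.
- **Inner shield:** seated, with the flange top at about 49 mm (49 expected) and level within 0.006 rad. The post was at (607.8, 97.9) before the lift, and its top did not move as the cover came off.
- **Outer cover:** held about 122 mm above where it sat, tilted about 0.01 rad, with about 3 N of weight on the wrist and the arm still.
- **Coil, block and capacitor:** not touched by any move, though I did not re-measure their positions at the end.

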